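Wind a brake caliper piston home with a keyed T-tool

ROBOT

A 6-joint arm with a two-finger parallel gripper is mounted at the origin on a cart in front of the work surface, level with it; the furniture and walls round the work are solid. World frame = base frame: x ahead of the robot, y to its left, z up, the work surface at z = 0. Lengths are in m, angles in rad, forces in N, time in s.
With the tool pointing down it reaches from about 0.225 to 0.875 m from the base axis. Payload 3.4 kg.
Tool frame: the origin (TCP) lies between the finger pads; the fingertips stand 11 mm ahead of it and the grasp point (between the pads) lies 8 mm behind it (arm.tips_ahead is the z of the fingertips in the tool frame, in m); z points along the fingers, y is the line along which they close (so a half turn about z gives the same grasp; the last joint's range is limited). The gripper opens to 85 mm and grips with 20 to 120 N. Pads are 22 mm wide; open, the fingers measure 114 mm over their backs; the gripper's body (76 mm by 85 mm) begins 54 mm behind the grasp point. The pads swing forward as they close: fully open they stand 13 mm farther back than shut.
Start: joints at [-1.32, 0.276, 1.505, -0, 1.361, -0.121], TCP at [0.209, -0.536, 0.242] pointing down, gripper open.
Joint ranges: [-2.89, 2.89], [-0.75, 2.08], [0.22, 2.7], [-1.18, 4.32], [0.11, 2.71], [-2.7, 2.7]. Speed limits (rad/s): [2.57, 2.57, 3.14, 3.14, 3.14, 3.14].

INTERFACE

Orientations are given as a unit quaternion [w, x, y, z].
In Python, from plant import arm, cams, close_job gives the robot as it stands. The module is installed in compiled form; this text tells all that it offers.
- The arm moves only by the tool move_arm, never from a script. Its argument "commands" is a list of rows, each a list of 7 numbers: the shift along the world's x, y, z in cm, then the turn, a rotation vector about the world's x, y, z in rad, then the finger opening in cm, from 0 to 8.54. A call has exactly 5 rows; each row shifts and turns the commanded pose from where the row before left it; what a row does not reach is not made up. A row lasts 1/10 s, in which the tool goes at most 50 mm and 8.59 degrees, less where a joint would pass 70% of its speed; a pose out of reach is approached as far as the arm can. A call with a gripper value outside its range is refused whole. The fingers move at their own pace and stop on an object; the grip force is fixed at half the most. Time passes only in rows, so rows that do not move let the fingers close, or fill a call up. It gives the time, the measured TCP pose, the force, the opening and the grip force at its end, in the units of the state.
- arm.get_state(): the state, without advancing time (a new reading comes with each control period).
- cams.get_image(name): name is "scene" or "top"; returns the picture (400x640x3 uint8, red, green, blue); there is no depth.
- cams.camera_model(name): a dict with "fx", "fy", "cx", "cy" (pixels), "pose" (4x4, takes a point from camera to world coordinates). Camera axes: x right, y up, looking along -z (the intrinsics and any distortion apply to the point x, -y, -z); pixel columns grow to the right and rows downward; lengths in m; the calibration is good to about 2 mm. A picture is of the moment at which its call begins. camera_model takes no time and is no camera call.
- close_job(): hands the job in; it is judged then, once.
Trained networks look in the newest picture that a camera, given by its name, has taken for a name from the list of things; names that differ only in an ending like _2 or _b are one class to them, and where a whole thing is asked for, a point or a joint stands for the part that bears it (a point fixed in the world has none). Each returns a list of dicts, best first, with "conf" (0 to 1); they miss things now and then, are a little off and sometimes report something else, mostly with a low value. They report only what shows in the picture. A call takes as long as a camera call. They do not tell look-alikes from the thing itself.
- cams.find_in(target, camera): "bbox" ([left, top, right, bottom] in pixels, round what is visible of it).
The state is a dict: "clock": time; "q": joint angles; "qd": joint speeds; "tau": joint torques, N m; "tool_pos": TCP position; "tcp_rot": TCP orientation; "force": force on the tool from outside, world axes, zero at the start; "moment": the same for the moment, N m; "opening": opening from 0.0 (shut) to 1.0 (fully open); "grasp_force": force on a finger pad.
Only numpy, scipy, OpenCV 4.12 (cv2) and the standard library are available. Lean on these libraries where they do the work, as an engineer would, in place of code of your own. Each camera call takes 0.05 s, during which the arm holds its last target. There are 200 camera calls.

TASK

Wind the piston of the brake caliper fully home: stand the T-handled wind-back tool on the piston, press lightly and turn until its two pins drop into the cross slot, then turn it clockwise (seen from above) until the piston stops. Then stand the tool back in its blue stand as it was, pins in the slot and foot flat, and leave the spray can, the blue box and the travel mug standing where they are.

Things in the scene. Friction and masses are not known exactly. Their poses are not given: they have to be found in the camera images.
- caliper: Aluminium brake caliper bolted piston-up on a dark steel plate 160 x 100 x 10 mm, fixed to the bench; 62 mm high at the rim of its round bore, outside diameter 82 mm; two upright guide sleeves, 54 mm high, stand 62 mm from the bore axis on the caliper's +x and -x sides. Origin: on the bore axis, on the bench; z up.
- piston_top (a point): Centre of the 48 mm piston's top face, on the bore axis, 67-76 mm above the bench; z up, does NOT turn with the piston. The face has a cross slot: two arms at right angles, 14 mm wide, right across, 8 mm deep, so the tool fits every quarter turn (play about 2.5 mm a side). The cross's direction is random and not reported: see it, or press lightly (5-15 N) and turn until the pins drop.
- piston_depth (a joint): How far the piston is wound in, m: 0 = fully out, 0.0088 = fully home at its stop (face 5 mm above the bore rim). Starts at 0 to 0.0036. Turning clockwise seen from above winds it in, 4 mm per rad (1.3 to 2.2 rad in all). Self-locking: under 40 N cannot push it in; turning takes about 0.2 N m.
- windback_tool: T-handled tool, 0.2-0.4 kg. Origin: centre of the underside of its round foot (40 mm wide, 10 thick); z up the 14 mm shaft; x along the T-bar and the line of the two pins (x, -x alike). Pins: 9 mm diameter, 7 mm down from the foot, 14 mm either side of the axis. Red T-bar on top: 100 mm along x, 14 wide, 65-85 mm above origin. It stays standing by itself with the pins in the piston or the stand.
- tool_grip (a point): Middle of the tool's T-bar, on the shaft axis, 75 mm above the tool's origin; same axes as the tool. Pinch the bar here across y, from above.
- tool_stand: Blue plastic tool stand, 130 x 90 mm, 24 mm high, fixed. Origin: centre of its underside, on the bench; z up. Centred in its top is a slot 50 mm long along x, 16 wide along y, 18 deep. The tool stands with its pins in this slot and its foot flat on the top: tool origin 24 mm above the stand's origin, bar along the slot (either way round).
- spray_can: Teal and white spray can, 67 mm diameter, 205 mm high, loose bystander; origin at the centre of its underside. It, the blue box and the mug stand in any of three places, one of them between the caliper and the stand.
- blue_box: Upright dark blue box, 69 x 99 mm, 200 mm high, loose bystander; origin at the centre of its underside.
- travel_mug: Black travel mug, 84 mm wide, 124 mm over its handle, 204 mm high, loose bystander; origin at the centre of its underside.
Not all that is in view belongs to the job. Leave any purple or yellow look-alike of the windback_tool alone.

How it is judged:
On the way, in this order (a step that is already met when the one before it is completed fails the run):
1. the tool's pins are down in the piston's slot, its foot flat on the piston (z of windback_tool in the frame of piston_top below 0.0025 m and horizontal distance between windback_tool and piston_top below 0.006 m and angle between windback_tool's own z axis and vertical below 0.12 rad), for 0.2 s.
2. the piston is fully home, with the tool still in its slot (value of joint piston_depth above 0.0082 m and z of windback_tool in the frame of piston_top below 0.004 m and horizontal distance between windback_tool and piston_top below 0.006 m), for 0.1 s.
At the end, for the whole second after the job is handed in: The piston is within 0.6 mm of its stop; the tool stands at rest in the blue stand, pins in the slot (its foot within 2.5 mm of flat on the top, within 10 mm of the middle, within about 4.5 degrees of upright) (value of joint piston_depth above 0.0082 m and z of windback_tool in the frame of tool_stand below 0.0265 m and horizontal distance between windback_tool and tool_stand below 0.01 m and angle between windback_tool's own z axis and vertical below 0.08 rad and linear speed of windback_tool below 0.02 m/s); the robot touches nothing.
It fails at once if the spray can is knocked over or shifted by more than 3 cm (distance of spray_can from where it was at the start of the episode above 0.03 m or angle between spray_can's own z axis and vertical above 0.4 rad).
It fails at once if the blue box is knocked over or shifted by more than 3 cm (distance of blue_box from where it was at the start of the episode above 0.03 m or angle between blue_box's own z axis and vertical above 0.4 rad).
It fails at once if the travel mug is knocked over or shifted by more than 3 cm (distance of travel_mug from where it was at the start of the episode above 0.03 m or angle between travel_mug's own z axis and vertical above 0.4 rad).
It also fails if it takes over 61 s, if anything falls off the work surface, if the arm or the gripper's body presses on something with over 40 N, if the wrist force passes 120 N, or if a joint passes its speed limit or range.

## Working session

There is one attempt and no reset: what is moved stays moved. The work goes in short steps, Python scripts to look and compute and a tool call to move; the robot and the scene stay as the last step left them, time stands still between calls to the robot, and variables do not carry over. Pictures are saved under pics/ and viewed, at most 10 in all, crops included, and the job is handed in when it is done.

Besides the shell and the picture viewer there is one more tool, called after "Call:" by a JSON object that holds its "api" and its "payload", one argument or row to a line. move_arm: Moves the arm, as the interface text tells. Its arguments: {"type":"object","properties":{"commands":{"type":"array"}},"required":["commands"]}

```bash
mkdir -p pics
cat > h.py <<'E'
import numpy as np, cv2
from plant import arm, cams, close_job
def pix(cam,P):
    m=cams.camera_model(cam);T=np.array(m['pose']);p=np.linalg.inv(T)@np.r_[P,1]
    return np.array([m['cx']+m['fx']*p[0]/-p[2], m['cy']+m['fy']*(-p[1])/-p[2]])
def ray(cam,uv,z):
    m=cams.camera_model(cam);T=np.array(m['pose'])
    d=T[:3,:3]@np.array([(uv[0]-m['cx'])/m['fx'],-(uv[1]-m['cy'])/m['fy'],-1]);o=T[:3,3]
    return o+d*(z-o[2])/d[2]
E
python3 - <<'E'
from h import *
for c in ['scene','top']:
    im=cams.get_image(c);cv2.imwrite(f'pics/{c}0.png',im[:,:,::-1])
    m=cams.camera_model(c);print(c,{k:(np.round(v,3).tolist()) for k,v in m.items()})
    for t in ['caliper','windback_tool','tool_stand','spray_can','blue_box','travel_mug']:
        print(t,[(np.round(d['bbox']).tolist(),round(d['conf'],2)) for d in cams.find_in(t,c)][:3])
print(arm.get_state())
E
```

```text
scene {'fx': 399.913, 'fy': 399.913, 'cx': 313.549, 'cy': 198.179, 'pose': [[-0.597, 0.618, -0.511, 0.118], [-0.802, -0.45, 0.393, 0.418], [0.013, 0.644, 0.765, 0.857], [0.0, 0.0, 0.0, 1.0]]}
caliper [([228.0, 258.0, 301.0, 331.0], 0.75), ([386.0, 194.0, 426.0, 238.0], 0.46)]
windback_tool [([401.0, 177.0, 422.0, 219.0], 0.86), ([300.0, 231.0, 325.0, 270.0], 0.85), ([305.0, 188.0, 341.0, 220.0], 0.71)]
tool_stand [([387.0, 193.0, 428.0, 238.0], 0.57)]
spray_can [([354.0, 198.0, 391.0, 267.0], 0.66), ([250.0, 270.0, 269.0, 293.0], 0.46)]
blue_box [([216.0, 156.0, 262.0, 230.0], 0.97)]
travel_mug [([330.0, 109.0, 366.0, 176.0], 0.66)]
top {'fx': 497.108, 'fy': 497.108, 'cx': 320.273, 'cy': 200.02, 'pose': [[-0.024, 0.998, -0.051, 0.563], [-1.0, -0.024, 0.011, 0.024], [0.01, 0.051, 0.999, 1.158], [0.0, 0.0, 0.0, 1.0]]}
caliper [([193.0, 210.0, 243.0, 282.0], 0.93)]
windback_tool [([398.0, 237.0, 429.0, 280.0], 0.97), ([313.0, 178.0, 342.0, 214.0], 0.94), ([254.0, 237.0, 303.0, 260.0], 0.61)]
tool_stand [([378.0, 222.0, 433.0, 291.0], 0.67)]
spray_can [([324.0, 258.0, 357.0, 292.0], 0.97)]
blue_box [([216.0, 115.0, 281.0, 174.0], 0.82)]
travel_mug [([380.0, 110.0, 430.0, 172.0], 0.59)]
{'clock': 0.7, 'q': array([-1.31997918e+00,  2.75836993e-01,  1.50491849e+00, -2.38233906e-05,
        1.36070766e+00, -1.21016753e-01]), 'qd': array([-1.02997309e-03,  9.30612360e-04,  8.40010630e-04,  2.73314360e-05,
       -1.51410836e-04, -1.53700630e-03]), 'tau': array([-3.29105147e-03, -4.16515446e+01, -2.46057218e+01, -8.19991819e-04,
        2.14676897e-04,  7.86981531e-06]), 'tool_pos': array([ 0.20889301, -0.5357265 ,  0.24235659]), 'tcp_rot': array([ 6.53732798e-05,  9.82766707e-01,  1.84850198e-01, -7.42581947e-06]), 'force': array([ 0.67496233,  0.80441448, -0.20482818]), 'moment': array([-0.03240456, -0.03968044,  0.01458798]), 'grasp_force': 0.0, 'opening': 0.9971086613831545}
```

View pics/scene0.png

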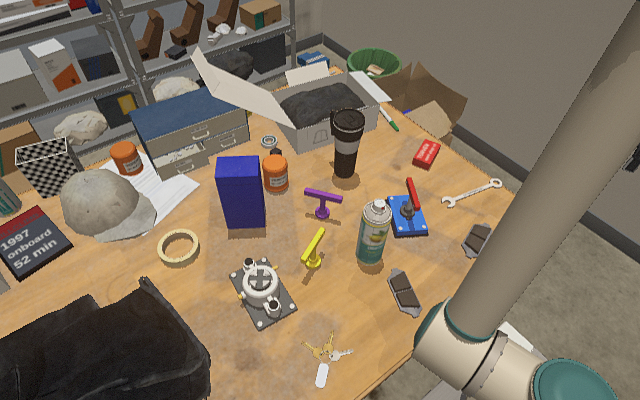

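View pics/top0.png

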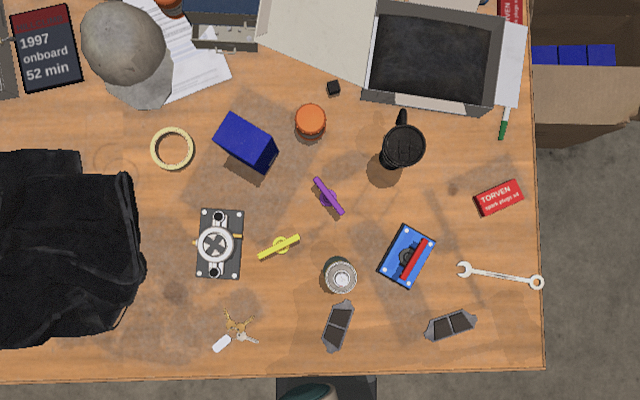

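The top view shows the caliper at about (215,244), the stand with the red tool at (406,256), the spray can between them at (340,275), the mug at (405,147) and the box at (246,143). The yellow and purple tools are decoys.

Run:
```python
from h import *
im=cams.get_image('top');hsv=cv2.cvtColor(im,cv2.COLOR_RGB2HSV)
def roi(m,x0,y0,x1,y1):
    o=np.zeros_like(m);o[y0:y1,x0:x1]=m[y0:y1,x0:x1];return o
red=roi(cv2.inRange(hsv,(0,150,100),(8,255,255))|cv2.inRange(hsv,(172,150,100),(180,255,255)),370,215,440,300)
blue=roi(cv2.inRange(hsv,(100,120,60),(125,255,255)),370,215,440,300)
def rect(m,z):
    p=np.argwhere(m>0)[:,::-1].astype(np.float32)
    P=np.array([ray('top',q,z)[:2] for q in p],np.float32)
    (c,s,a)=cv2.minAreaRect(P); b=cv2.boxPoints((c,s,a))
    e=max((b[1]-b[0],b[2]-b[1]),key=np.linalg.norm)
    return np.round(c,4),np.round(s,4),round(np.degrees(np.arctan2(e[1],e[0])),1)
print('bar z=.109',rect(red,.109)); print('stand z=.024',rect(blue,.024))
for n,z in [('spray_can',.205),('travel_mug',.204),('blue_box',.2)]:
    b=cams.find_in(n,'top')[0]['bbox'];print(n,b,ray('top',((b[0]+b[2])/2,(b[1]+b[3])/2),z)[:2].round(3))
c=cv2.resize(im[200:290,180:250],None,fx=6,fy=6,interpolation=cv2.INTER_CUBIC)
d=cv2.resize(im[215:305,370:440],None,fx=6,fy=6,interpolation=cv2.INTER_CUBIC)[:540]
cv2.imwrite('pics/crop1.png',np.hstack([c,d[:,:380]])[:,:,::-1])
g=cv2.medianBlur(cv2.cvtColor(im,cv2.COLOR_RGB2GRAY),3)[200:290,170:260]
print(cv2.HoughCircles(cv2.resize(g,None,fx=4,fy=4),cv2.HOUGH_GRADIENT,1,40,param1=100,param2=20,minRadius=40,maxRadius=90))
```

```text
bar z=.109 (array([ 0.4882, -0.1812]), array([0.0125, 0.0969]), np.float32(-32.6))
stand z=.024 (array([ 0.488 , -0.1817]), array([0.0818, 0.1223]), np.float32(-31.2))
spray_can [326.1, 256.1, 358.7, 292.3] [ 0.469 -0.025]
travel_mug [378.9, 110.6, 423.7, 171.3] [ 0.723 -0.146]
blue_box [214.4, 114.1, 280.8, 177.4] [0.721 0.152]
[[[180.5 178.5  70.6]]]
```

View pics/crop1.png

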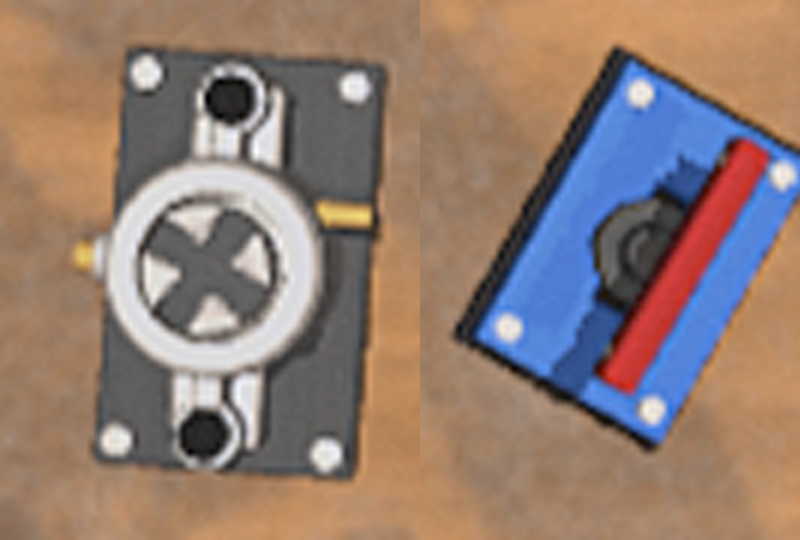

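The cross arms point about -36°/54° in world, and the tool bar is at about -32°. The plan is to grasp with tool yaw about 148°, so the wrist has room to turn clockwise. Next I'll get the piston position.

Run:
```python
from h import *
for n,p,z in [('piston',(213.9,243.75),.071),('rim',(214.75,244.25),.062),('s1',(218.1,215.9),.054),('s2',(213.4,271.75),.054)]: print(n,ray('top',p,z).round(4))
# arms angle: wedge centres
C=ray('top',(213.9,243.75),.071)
for w in [(194,220),(251,255),(211,315),(160,272)]:
    v=ray('top',(180+w[0]/6-.42,200+w[1]/6-.42),.071)-C; print(np.degrees(np.arctan2(v[1],v[0])).round(1))
# same from scene camera for check
im=cams.get_image('scene')
c=im[170:340,215:435];cv2.imwrite('pics/sc1.png',cv2.resize(c,None,fx=3.5,fy=3.5,interpolation=cv2.INTER_CUBIC)[:,:,::-1])
for P in [(.488,-.1815,.109),(.488,-.1815,.024),(.49,.11,.071)]: print(pix('scene',P).round(1), ((pix('scene',P)-[215,170])*3.5).round())
```

```text
piston [0.5288 0.2457 0.071 ]
rim [0.5274 0.2457 0.062 ]
s1 [0.5896 0.2391 0.054 ]
s2 [0.4668 0.2511 0.054 ]
14.0
-78.9
-175.0
97.2
[413.9 191.7] [696.  76.]
[407.4 212.7] [673. 150.]
[320.  258.8] [367. 311.]
```

View pics/sc1.png

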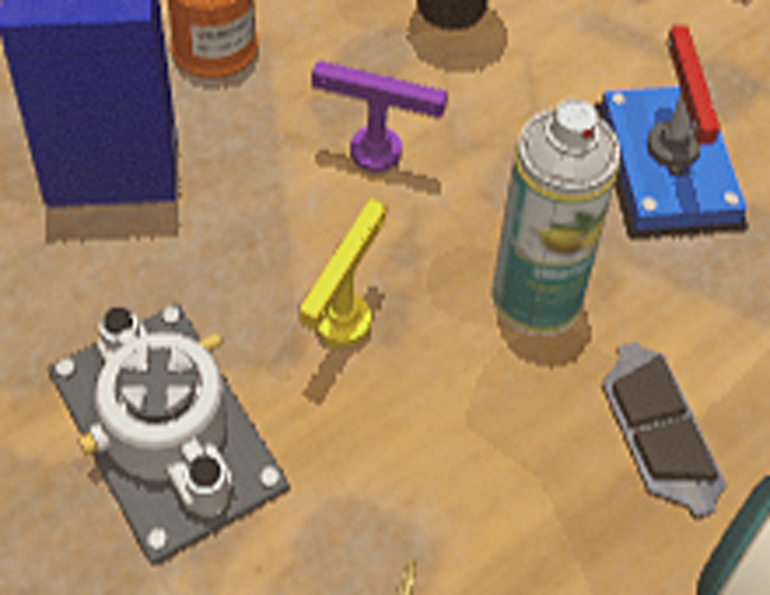

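Call:
{"api": "move_arm", "payload": {
  "commands": [
    [4, 5, 0, 0, 0, 0.148, 8.5],
    [4, 5, 0, 0, 0, 0.148, 8.5],
    [4, 5, 0, 0, 0, 0.148, 8.5],
    [3, 4, 0, 0, 0, 0.148, 8.5],
    [3, 4, 0, 0, 0, 0.148, 8.5]
  ]
}}

```text
clock: 1.45
tool_pos: [0.3635, -0.3371, 0.2425]
tcp_rot: [0.0, 0.848, 0.53, 0.0]
force: [1.1, -0.2, 0.4]
opening: 0.994
grasp_force: 0.0
```

The scene crop agrees: the bar middle is at (693,84) against (696,76) predicted, and the piston cross is clearly visible at (155,385). The tool is in its stand. Moving on to pre-grasp.

Call:
{"api": "move_arm", "payload": {
  "commands": [
    [2.5, 3, -1, 0, 0, 0.147, 8.5],
    [2.5, 3, -1, 0, 0, 0.147, 8.5],
    [2.5, 3, -1, 0, 0, 0.147, 8.5],
    [2.5, 3, -1, 0, 0, 0.147, 8.5],
    [1.5, 2, -1, 0, 0, 0.147, 8.5]
  ]
}}

```text
clock: 1.95
tool_pos: [0.4792, -0.1966, 0.1922]
tcp_rot: [0.0, 0.6, 0.8, 0.001]
force: [-0.6, -0.5, -0.4]
opening: 0.996
grasp_force: 0.0
```

Call:
{"api": "move_arm", "payload": {
  "commands": [
    [0.5, 0.8, -0.5, 0, 0, 0.147, 6.0],
    [0, 0, -0.5, 0, 0, 0.147, 6.0],
    [0, 0, 0, 0, 0, 0.147, 6.0],
    [0, 0, 0, 0, 0, 0.147, 6.0],
    [0, 0, 0, 0, 0, 0.143, 6.0]
  ]
}}

```text
clock: 2.45
tool_pos: [0.4827, -0.1905, 0.1823]
tcp_rot: [-0.0, 0.275, 0.961, 0.0]
force: [0.0, 0.7, 0.6]
opening: 0.702
grasp_force: 0.0
```

Call:
{"api": "move_arm", "payload": {
  "commands": [
    [0.53, 0.9, -3, 0, 0, 0, 6.0],
    [0, 0, -3, 0, 0, 0, 6.0],
    [0, 0, -2, 0, 0, 0, 6.0],
    [0, 0, -1.1, 0, 0, 0, 6.0],
    [0, 0, 0, 0, 0, 0, 6.0]
  ]
}}

```text
clock: 2.95
tool_pos: [0.4871, -0.1812, 0.0901]
tcp_rot: [-0.001, 0.278, 0.961, 0.0]
force: [0.8, 0.8, 0.3]
opening: 0.703
grasp_force: 0.0
```

Call:
{"api": "move_arm", "payload": {
  "commands": [
    [0, 0, 0, 0, 0, 0, 1],
    [0, 0, 0, 0, 0, 0, 0.8],
    [0, 0, 0, 0, 0, 0, 0.8],
    [0, 0, 0, 0, 0, 0, 0.8],
    [0, 0, 0, 0, 0, 0, 0.8]
  ]
}}

```text
clock: 3.45
tool_pos: [0.4888, -0.182, 0.0925]
tcp_rot: [0.001, 0.278, 0.961, -0.0]
force: [0.1, -0.5, 6.2]
opening: 0.151
grasp_force: 59.6
```

Call:
{"api": "move_arm", "payload": {
  "commands": [
    [0, 0, 2, 0, 0, 0, 0.8],
    [0, 0, 5, 0, 0, 0, 0.8],
    [0, 0, 5, 0, 0, 0, 0.8],
    [0, 0, 5, 0, 0, 0, 0.8],
    [0, 0, 5, 0, 0, 0, 0.8]
  ]
}}

```text
clock: 3.95
tool_pos: [0.4871, -0.1812, 0.3128]
tcp_rot: [-0.001, 0.278, 0.961, 0.0]
force: [1.8, -0.7, -2.3]
opening: 0.148
grasp_force: 58.8
```

Call:
{"api": "move_arm", "payload": {
  "commands": [
    [0.3, 3, 0, 0, 0, -0.03, 0.8],
    [0.4, 4.9, 0, 0, 0, -0.03, 0.8],
    [0.4, 4.9, 0, 0, 0, 0, 0.8],
    [0.4, 4.9, 0, 0, 0, 0, 0.8],
    [0.4, 4.9, 0, 0, 0, 0, 0.8]
  ]
}}

```text
clock: 4.45
tool_pos: [0.5061, 0.0461, 0.3108]
tcp_rot: [-0.0, 0.307, 0.952, -0.0]
force: [1.8, 0.7, -2.3]
opening: 0.155
grasp_force: 58.9
```

Call:
{"api": "move_arm", "payload": {
  "commands": [
    [0.4, 4.9, 0, 0, 0, 0, 0.8],
    [0.4, 4.9, 0, 0, 0, 0, 0.8],
    [0.4, 4.9, 0, 0, 0, 0, 0.8],
    [0.4, 3.5, 0, 0, 0, 0, 0.8],
    [0, 0, 0, 0, 0, 0, 0.8]
  ]
}}

```text
clock: 4.95
tool_pos: [0.5224, 0.2309, 0.31]
tcp_rot: [-0.001, 0.304, 0.953, 0.001]
force: [0.3, -1.1, -2.8]
opening: 0.152
grasp_force: 59.2
```

Call:
{"api": "move_arm", "payload": {
  "commands": [
    [0.55, 1.5, -4, 0, 0, 0, 0.8],
    [0, 0, -4, 0, 0, 0, 0.8],
    [0, 0, -3.5, 0, 0, 0, 0.8],
    [0, 0, -2, 0, 0, 0, 0.8],
    [0, 0, 0, 0, 0, 0, 0.8]
  ]
}}

```text
clock: 5.45
tool_pos: [0.5254, 0.2397, 0.1723]
tcp_rot: [-0.004, 0.307, 0.952, -0.003]
force: [-0.5, -0.0, -2.4]
opening: 0.151
grasp_force: 59.1
```

Run:
```python
from h import *
s=cams.get_image('scene');t=cams.get_image('top')
a=cv2.resize(s[200:330,220:330],(440,520),interpolation=cv2.INTER_CUBIC);b=cv2.resize(t[190:300,160:250],(360,440),interpolation=cv2.INTER_CUBIC)
b=np.vstack([b,np.zeros((80,360,3),np.uint8)])
cv2.imwrite('pics/g1.png',np.hstack([a,b])[:,:,::-1])
st=arm.get_state();p=st['tool_pos'];print(p,st['tcp_rot'],st['force'])
for P in [p+[0,0,-.0685],np.array([.528,.2457,.071])]: print(((pix('scene',P)-[220,200])*4).round())
```

```text
[0.52848775 0.24078613 0.17641015] [-1.53000432e-04  3.07089744e-01  9.51680505e-01 -2.85489229e-04] [ 0.51555135  0.15166367 -1.38493238]
[162. 273.]
[161. 313.]
```

View pics/g1.png

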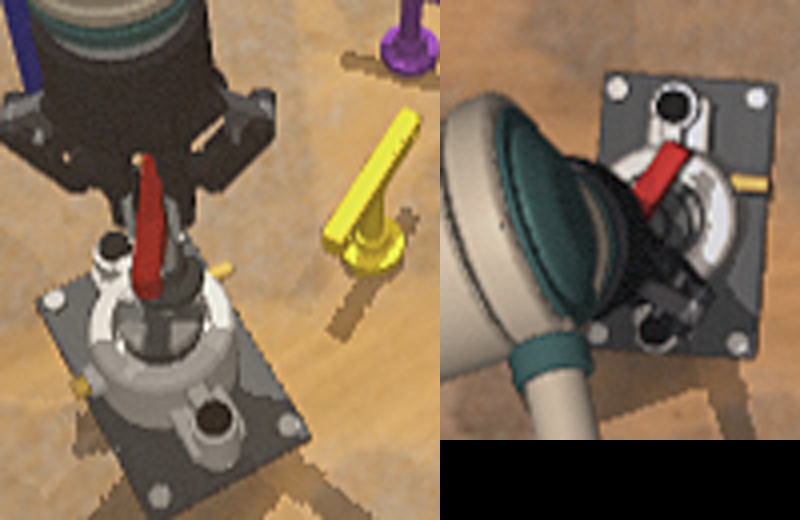

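The tool hangs above the piston, but the foot at about (183,288) looks off from the predicted (162,273). I'll overlay the expected model to check for tilt in the grip.

Call:
{"api": "move_arm", "payload": {
  "commands": [
    [0, 0.45, 0, 0, 0, 0, 0.8],
    [0, 0, 0, 0, 0, 0, 0.8],
    [0, 0, 0, 0, 0, 0, 0.8],
    [0, 0, 0, 0, 0, 0, 0.8],
    [0, 0, 0, 0, 0, 0, 0.8]
  ]
}}

```text
clock: 6.05
tool_pos: [0.5285, 0.2459, 0.1767]
tcp_rot: [0.0, 0.307, 0.952, 0.0]
force: [-0.2, 0.1, -2.6]
opening: 0.153
grasp_force: 59.2
```

Run:
```python
from h import *
from scipy.spatial.transform import Rotation as R
st=arm.get_state();p=st['tool_pos'];q=st['tcp_rot'];print(p,q)
s=cams.get_image('scene').copy()
y=2*np.arctan2(q[2],q[1]);u=np.array([np.cos(y),np.sin(y),0])
k=6;a=cv2.resize(s[215:315,225:325],None,fx=k,fy=k,interpolation=cv2.INTER_CUBIC)
def dot(P,c):
    v=(pix('scene',P)-[225,215]+.5)*k; cv2.circle(a,tuple(int(i) for i in v),3,c,-1); print(v.round(),end=' ')
o=p-[0,0,.0685]
for P in [o+u*.05+[0,0,.085],o-u*.05+[0,0,.085]]: dot(P,(0,255,0))
for P in [o,o+u*.014-[0,0,.007],o-u*.014-[0,0,.007]]: dot(P,(0,255,255))
for t in np.arange(0,6.28,.5): dot(o+[.02*np.cos(t),.02*np.sin(t),.0],(255,255,0))
for t in np.arange(0,6.28,.5): dot(np.array([.528+.041*np.cos(t),.2457+.041*np.sin(t),.062]),(255,0,255))
cv2.imwrite('pics/g2.png',a[:,:,::-1])
```

```text
[0.52846073 0.24588794 0.17670901] [2.74512537e-04 3.06833641e-01 9.51763106e-01 1.76292015e-04]
[168. 332.] [192.  74.] [204. 330.] [203. 375.] [209. 306.] [175. 290.] [155. 309.] [148. 333.] [154. 357.] [172. 374.] [199. 380.] [227. 374.] [249. 357.] [260. 334.] [258. 310.] [242. 291.] [217. 282.] [190. 284.] [160. 316.] [121. 352.] [105. 400.] [116. 448.] [153. 484.] [207. 497.] [263. 484.] [307. 450.] [327. 402.] [321. 354.] [290. 317.] [242. 298.] [188. 303.]
```

View pics/g2.png

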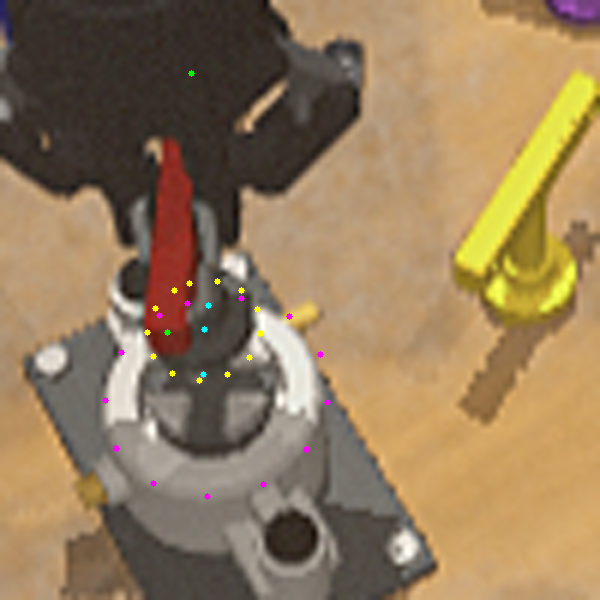

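The overlay matches: the foot disc and bar end are where predicted, and the tool is upright over the piston. Lowering.

Call:
{"api": "move_arm", "payload": {
  "commands": [
    [0, 0, -1, 0, 0, 0, 0.8],
    [0, 0, -1, 0, 0, 0, 0.8],
    [0, 0, -0.5, 0, 0, 0, 0.8],
    [0, 0, -0.2, 0, 0, 0, 0.8],
    [0, 0, 0, 0, 0, 0, 0.8]
  ]
}}

```text
clock: 6.6
tool_pos: [0.5281, 0.2458, 0.1486]
tcp_rot: [-0.0, 0.307, 0.952, -0.0]
force: [0.3, -0.9, -1.8]
opening: 0.15
grasp_force: 59.2
```

Call:
{"api": "move_arm", "payload": {
  "commands": [
    [0, 0, -0.2, 0, 0, 0, 0.8],
    [0, 0, -0.2, 0, 0, 0, 0.8],
    [0, 0, -0.1, 0, 0, 0, 0.8],
    [0, 0, 0, 0, 0, 0, 0.8],
    [0, 0, 0, 0, 0, 0, 0.8]
  ]
}}

```text
clock: 7.1
tool_pos: [0.5285, 0.2459, 0.1444]
tcp_rot: [0.0, 0.307, 0.952, 0.0]
force: [0.2, -0.1, -2.4]
opening: 0.152
grasp_force: 59.2
```

Call:
{"api": "move_arm", "payload": {
  "commands": [
    [0, 0, -0.2, 0, 0, 0, 0.8],
    [0, 0, 0, 0, 0, 0, 0.8],
    [0, 0, -0.2, 0, 0, 0, 0.8],
    [0, 0, 0, 0, 0, 0, 0.8],
    [0, 0, 0, 0, 0, 0, 0.8]
  ]
}}

```text
clock: 7.6
tool_pos: [0.5287, 0.246, 0.1422]
tcp_rot: [0.001, 0.307, 0.952, 0.001]
force: [-2.9, -0.3, 7.6]
opening: 0.15
grasp_force: 60.7
```

Contact puts the face at 0.0737, inside the 0.072–0.076 starting range, so the pins are seated. About 1.7 rad clockwise to go.

Call:
{"api": "move_arm", "payload": {
  "commands": [
    [0, 0, 0, 0, 0, -0.1, 0.8],
    [0, 0, -0.05, 0, 0, -0.12, 0.8],
    [0, 0, -0.05, 0, 0, -0.12, 0.8],
    [0, 0, -0.05, 0, 0, -0.12, 0.8],
    [0, 0, 0, 0, 0, 0, 0.8]
  ]
}}

```text
clock: 8.1
tool_pos: [0.5294, 0.2462, 0.1411]
tcp_rot: [0.001, 0.517, 0.856, 0.001]
force: [-0.9, -1.3, 7.8]
opening: 0.152
grasp_force: 60.8
```

```bash
python3 -c "
from h import *
s=arm.get_state();q=s['tcp_rot'];print(s['tool_pos'],np.degrees(2*np.arctan2(q[2],q[1])),s['force'],s['moment'],s['q'][5])"
```

```text
[0.52943109 0.24621406 0.14110461] 117.79821941439842 [-0.86682375 -1.26612242  7.84309179] [-0.11263547  0.30671884 -0.0549494 ] -0.16886437968500703
```

Call:
{"api": "move_arm", "payload": {
  "commands": [
    [0, 0, -0.05, 0, 0, -0.12, 0.8],
    [0, 0, -0.05, 0, 0, -0.12, 0.8],
    [0, 0, -0.05, 0, 0, -0.12, 0.8],
    [0, 0, -0.05, 0, 0, -0.12, 0.8],
    [0, 0, -0.05, 0, 0, -0.12, 0.8]
  ]
}}

```text
clock: 8.6
tool_pos: [0.5296, 0.2461, 0.1388]
tcp_rot: [0.001, 0.747, 0.664, 0.002]
force: [-1.9, -0.5, 9.9]
opening: 0.151
grasp_force: 60.9
```

```bash
python3 -c "
from h import *
s=arm.get_state();q=s['tcp_rot'];print(s['tool_pos'],np.degrees(2*np.arctan2(q[2],q[1])),s['force'],s['moment'],s['q'][5])"
```

```text
[0.52963903 0.24609309 0.13878861] 83.28342775453176 [-1.89347223 -0.45672964  9.89954566] [-0.15338964  0.28875166  0.17454662] 0.43373342089009853
```

Call:
{"api": "move_arm", "payload": {
  "commands": [
    [0, 0, -0.05, 0, 0, -0.12, 0.8],
    [0, 0, -0.05, 0, 0, -0.12, 0.8],
    [0, 0, -0.05, 0, 0, -0.12, 0.8],
    [0, 0, -0.05, 0, 0, -0.12, 0.8],
    [0, 0, -0.05, 0, 0, -0.12, 0.8]
  ]
}}

```text
clock: 9.1
tool_pos: [0.5298, 0.2458, 0.1364]
tcp_rot: [0.001, 0.91, 0.414, 0.002]
force: [-1.4, -2.3, 9.8]
opening: 0.153
grasp_force: 61.1
```

Call:
{"api": "move_arm", "payload": {
  "commands": [
    [0, 0, -0.03, 0, 0, -0.08, 0.8],
    [0, 0, -0.03, 0, 0, -0.08, 0.8],
    [0, 0, 0, 0, 0, -0.08, 0.8],
    [0, 0, 0, 0, 0, 0, 0.8],
    [0, 0, 0, 0, 0, 0, 0.8]
  ]
}}

```text
clock: 9.6
tool_pos: [0.5297, 0.246, 0.1355]
tcp_rot: [0.0, 0.953, 0.304, 0.002]
force: [-0.0, -1.4, 8.1]
opening: 0.155
grasp_force: 60.8
```

```bash
python3 -c "
from h import *
s=arm.get_state();q=s['tcp_rot'];print(s['tool_pos'],np.degrees(2*np.arctan2(q[2],q[1])),s['force'],s['moment'],s['q'][5])"
```

```text
[0.52970302 0.2459794  0.13554994] 35.420546632945005 [-0.04050818 -1.40730424  8.09409188] [-0.25315828  0.18392025  0.0681942 ] 1.2691500919915384
```

Call:
{"api": "move_arm", "payload": {
  "commands": [
    [0, 0, 0, 0, 0, -0.06, 0.8],
    [0, 0, -0.02, 0, 0, -0.06, 0.8],
    [0, 0, 0, 0, 0, -0.06, 0.8],
    [0, 0, 0, 0, 0, -0.06, 0.8],
    [0, 0, 0, 0, 0, 0, 0.8]
  ]
}}

```text
clock: 10.1
tool_pos: [0.5299, 0.2458, 0.1355]
tcp_rot: [0.001, 0.981, 0.192, 0.002]
force: [-1.2, -1.1, 7.2]
opening: 0.151
grasp_force: 96.2
```

```bash
python3 -c "
from h import *
s=arm.get_state();q=s['tcp_rot'];print(s['tool_pos'],np.degrees(2*np.arctan2(q[2],q[1])),s['force'],s['moment'],s['q'][5])"
```

```text
[0.52993294 0.24582139 0.13551887] 22.1186170504041 [-1.24178375 -1.05103956  7.18801785] [-0.13397556  0.21671971  2.50804082] 1.5033457676094335
```

The moment jumped to 2.5 N m with z flat at 0.1355, so the piston is at its stop. I'll relax the twist within the slot's play, then lift straight out.

Call:
{"api": "move_arm", "payload": {
  "commands": [
    [0, 0, 0, 0, 0, 0.07, 0.8],
    [0, 0, 0, 0, 0, 0.05, 0.8],
    [0, 0, 0.1, 0, 0, 0, 0.8],
    [0, 0, 0, 0, 0, 0, 0.8],
    [0, 0, 0, 0, 0, 0, 0.8]
  ]
}}

```text
clock: 10.6
tool_pos: [0.5297, 0.2459, 0.1355]
tcp_rot: [0.001, 0.969, 0.248, 0.002]
force: [0.0, -0.5, 6.8]
opening: 0.153
grasp_force: 65.9
```

```bash
python3 -c "
from h import *
s=arm.get_state();q=s['tcp_rot'];print(s['tool_pos'],np.degrees(2*np.arctan2(q[2],q[1])),s['force'],s['moment'],s['q'][5],s['grasp_force'])"
```

```text
[0.52973033 0.24591259 0.13551792] 28.672130346202433 [ 0.01677407 -0.5093984   6.7734634 ] [-0.18982413  0.02216568  1.29513569] 1.3875177039787387 65.91736595146358
```

Call:
{"api": "move_arm", "payload": {
  "commands": [
    [0, 0, 0, 0, 0, 0.05, 0.8],
    [0, 0, 0, 0, 0, 0.05, 0.8],
    [0, 0, 0.1, 0, 0, 0, 0.8],
    [0, 0, 0.1, 0, 0, 0, 0.8],
    [0, 0, 0, 0, 0, 0, 0.8]
  ]
}}

```text
clock: 11.1
tool_pos: [0.5292, 0.2459, 0.1358]
tcp_rot: [0.0, 0.956, 0.294, 0.001]
force: [3.0, -0.1, -1.6]
opening: 0.152
grasp_force: 59.4
```

```bash
python3 -c "
from h import *
s=arm.get_state();q=s['tcp_rot'];print(s['tool_pos'],np.degrees(2*np.arctan2(q[2],q[1])),s['force'],s['moment'],s['q'][5],s['grasp_force'])"
```

```text
[0.52924451 0.24585525 0.13577644] 34.20831512052238 [ 2.98131904 -0.11645407 -1.61470811] [-0.14826981 -0.68009043  0.29966295] 1.2899784054434003 59.37948086997494
```

Call:
{"api": "move_arm", "payload": {
  "commands": [
    [0, 0, 1, 0, 0, 0, 0.8],
    [0, 0, 3.5, 0, 0, 0, 0.8],
    [0, 0, 4.5, 0, 0, 0, 0.8],
    [0, 0, 4.5, 0, 0, 0, 0.8],
    [0, 0, 4.2, 0, 0, 0, 0.8]
  ]
}}

```text
clock: 11.6
tool_pos: [0.5266, 0.246, 0.315]
tcp_rot: [-0.001, 0.956, 0.294, -0.001]
force: [0.7, 0.3, -1.7]
opening: 0.152
grasp_force: 60.3
```

Call:
{"api": "move_arm", "payload": {
  "commands": [
    [-0.3, -3, 0, 0, 0, -0.13, 0.8],
    [-0.4, -4.8, 0, 0, 0, -0.13, 0.8],
    [-0.4, -4.8, 0, 0, 0, -0.13, 0.8],
    [-0.4, -4.8, 0, 0, 0, -0.13, 0.8],
    [-0.4, -4.8, 0, 0, 0, -0.13, 0.8]
  ]
}}

```text
clock: 12.1
tool_pos: [0.5074, 0.0231, 0.313]
tcp_rot: [-0.001, 1.0, -0.029, -0.002]
force: [0.8, -0.8, -2.2]
opening: 0.147
grasp_force: 60.4
```

Call:
{"api": "move_arm", "payload": {
  "commands": [
    [-0.4, -4.8, 0, 0, 0, -0.13, 0.8],
    [-0.4, -4.8, 0, 0, 0, -0.13, 0.8],
    [-0.4, -4.8, 0, 0, 0, -0.13, 0.8],
    [-0.4, -4, 0, 0, 0, -0.12, 0.8],
    [0, -1, 0, 0, 0, 0, 0.8]
  ]
}}

```text
clock: 12.6
tool_pos: [0.4917, -0.1732, 0.3127]
tcp_rot: [0.0, 0.96, -0.281, -0.001]
force: [-0.0, 0.3, -2.6]
opening: 0.152
grasp_force: 60.4
```

Run:
```python
from h import *
s=arm.get_state();q=s['tcp_rot'];print(s['tool_pos'],np.degrees(2*np.arctan2(q[2],q[1])),s['force'],s['moment'],s['q'][5],s['grasp_force'])
t=cams.get_image('top');c=cams.get_image('scene')
a=cv2.resize(t[195:305,170:260],(360,440),interpolation=cv2.INTER_CUBIC);b=cv2.resize(c[110:220,350:450],(400,440),interpolation=cv2.INTER_CUBIC)
cv2.imwrite('pics/g3.png',np.hstack([a,b])[:,:,::-1])
```

```text
[ 0.49171523 -0.1731575   0.31267114] -32.60725532263544 [-0.02933357  0.32739094 -2.59148356] [-0.01175828  0.01660044 -0.04222916] 1.668603290661471 60.41747147217393
```

View pics/g3.png

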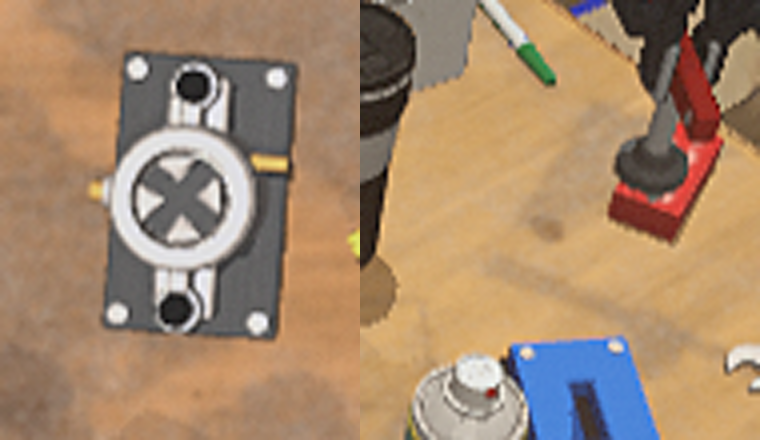

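The top crop shows the piston cross clear of the tool and the caliper undisturbed; the scene crop shows the tool held roughly upright above the stand. Descending.

Call:
{"api": "move_arm", "payload": {
  "commands": [
    [-0.35, -0.85, -4, 0, 0, 0, 0.8],
    [0, 0, -4.5, 0, 0, 0, 0.8],
    [0, 0, -4.5, 0, 0, 0, 0.8],
    [0, 0, -3.5, 0, 0, 0, 0.8],
    [0, 0, -1.5, 0, 0, 0, 0.8]
  ]
}}

```text
clock: 13.2
tool_pos: [0.4872, -0.1746, 0.1295]
tcp_rot: [-0.002, 0.961, -0.277, -0.004]
force: [-0.4, 0.4, -2.2]
opening: 0.154
grasp_force: 60.3
```

Call:
{"api": "move_arm", "payload": {
  "commands": [
    [0, 0, 0, 0, 0, 0, 0.8],
    [0, 0, 0, 0, 0, 0, 0.8],
    [0, 0, 0, 0, 0, 0, 0.8],
    [0, 0, 0, 0, 0, 0, 0.8],
    [0, 0, 0, 0, 0, 0, 0.8]
  ]
}}

```text
clock: 13.7
tool_pos: [0.4905, -0.1787, 0.1341]
tcp_rot: [0.0, 0.961, -0.277, 0.001]
force: [0.9, 0.6, -1.2]
opening: 0.151
grasp_force: 60.4
```

Run:
```python
from h import *
st=arm.get_state();p=st['tool_pos'];q=st['tcp_rot'];print(p,q)
s=cams.get_image('scene')
y=2*np.arctan2(q[2],q[1]);u=np.array([np.cos(y),np.sin(y),0])
k=6;x0,y0=365,150;a=cv2.resize(s[y0:y0+90,x0:x0+90],None,fx=k,fy=k,interpolation=cv2.INTER_CUBIC)
def dot(P,c):
    v=(pix('scene',P)-[x0,y0]+.5)*k; cv2.circle(a,tuple(int(i) for i in v),3,c,-1)
o=p-[0,0,.0685]
for P in [o+u*.05+[0,0,.085],o-u*.05+[0,0,.085]]: dot(P,(0,255,0))
for P in [o,o+u*.014-[0,0,.007],o-u*.014-[0,0,.007]]: dot(P,(0,255,255))
for t in np.arange(0,6.28,.5): dot(o+[.02*np.cos(t),.02*np.sin(t),.0],(255,255,0))
t=np.radians(-31.5);e=np.array([np.cos(t),np.sin(t),0]);f=np.array([-e[1],e[0],0])
for i in(-1,1):
    for j in(-1,1):
        c=np.array([.488,-.1816,.024]);dot(c+e*.065*i+f*.045*j,(255,0,255));dot(c+e*.025*i+f*.008*j,(255,255,255))
cv2.imwrite('pics/g4.png',a[:,:,::-1])
```

```text
[ 0.49047216 -0.1787349   0.1341333 ] [ 1.80505251e-04  9.60761924e-01 -2.77372470e-01  1.00301559e-03]
```

View pics/g4.png

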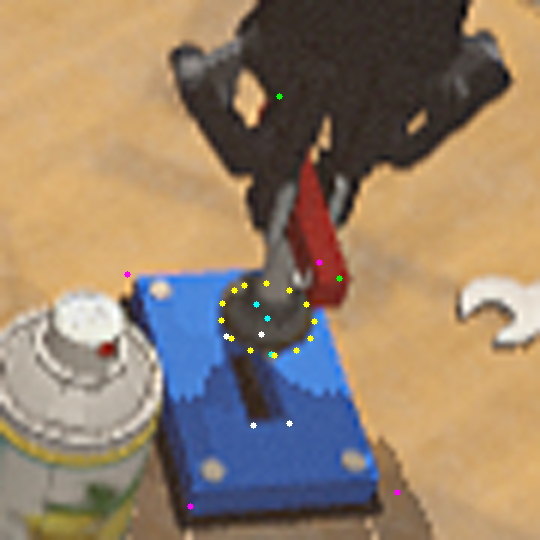

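The tool is upright, with its foot at (266,317) over the slot as predicted. Shifting 3 mm back to the original grasp position and lowering.

Call:
{"api": "move_arm", "payload": {
  "commands": [
    [-0.25, -0.3, -1, 0, 0, 0, 0.8],
    [0, 0, -1, 0, 0, 0, 0.8],
    [0, 0, -0.5, 0, 0, 0, 0.8],
    [0, 0, 0, 0, 0, 0, 0.8],
    [0, 0, 0, 0, 0, 0, 0.8]
  ]
}}

```text
clock: 14.25
tool_pos: [0.4873, -0.1816, 0.1077]
tcp_rot: [-0.0, 0.961, -0.277, -0.0]
force: [1.4, 0.6, -1.6]
opening: 0.152
grasp_force: 60.4
```

Call:
{"api": "move_arm", "payload": {
  "commands": [
    [0, 0, -0.4, 0, 0, 0, 0.8],
    [0, 0, -0.4, 0, 0, 0, 0.8],
    [0, 0, -0.4, 0, 0, 0, 0.8],
    [0, 0, 0, 0, 0, 0, 0.8],
    [0, 0, 0, 0, 0, 0, 0.8]
  ]
}}

```text
clock: 14.75
tool_pos: [0.4874, -0.1816, 0.0959]
tcp_rot: [0.0, 0.961, -0.277, -0.0]
force: [-0.3, -0.3, -2.5]
opening: 0.154
grasp_force: 60.4
```

Pins are in the slot: z is 0.0959, below the 0.0995 top-contact height, with no force. Seating it.

Call:
{"api": "move_arm", "payload": {
  "commands": [
    [0, 0, -0.2, 0, 0, 0, 0.8],
    [0, 0, -0.15, 0, 0, 0, 0.8],
    [0, 0, -0.1, 0, 0, 0, 0.8],
    [0, 0, 0, 0, 0, 0, 0.8],
    [0, 0, 0, 0, 0, 0, 0.8]
  ]
}}

```text
clock: 15.25
tool_pos: [0.4876, -0.1818, 0.0925]
tcp_rot: [0.0, 0.961, -0.277, 0.0]
force: [-1.8, 0.7, 6.2]
opening: 0.147
grasp_force: 61.6
```

Call:
{"api": "move_arm", "payload": {
  "commands": [
    [0, 0, 0, 0, 0, 0, 3],
    [0, 0, 0, 0, 0, 0, 5],
    [0, 0, 0, 0, 0, 0, 6],
    [0, 0, 0, 0, 0, 0, 6],
    [0, 0, 0, 0, 0, 0, 6]
  ]
}}

```text
clock: 15.75
tool_pos: [0.4874, -0.1816, 0.0914]
tcp_rot: [0.0, 0.961, -0.277, -0.0]
force: [-0.7, 0.1, 0.1]
opening: 0.702
grasp_force: 0.0
```

Call:
{"api": "move_arm", "payload": {
  "commands": [
    [0, 0, 2, 0, 0, 0, 6],
    [0, 0, 4, 0, 0, 0, 6],
    [0, 0, 5, 0, 0, 0, 6],
    [0, 0, 5, 0, 0, 0, 6],
    [0, 0, 4, 0, 0, 0, 6]
  ]
}}

```text
clock: 16.25
tool_pos: [0.4877, -0.1818, 0.2946]
tcp_rot: [0.0, 0.961, -0.277, 0.001]
force: [1.0, -0.1, 0.1]
opening: 0.698
grasp_force: 0.0
```

Call:
{"api": "move_arm", "payload": {
  "commands": [
    [-2, -4, 0, 0, 0, 0, 6],
    [-2, -4, 0, 0, 0, 0, 6],
    [-2, -4, 0, 0, 0, 0, 6],
    [-2, -4, 0, 0, 0, 0, 6],
    [0, 0, 0, 0, 0, 0, 6]
  ]
}}

```text
clock: 16.75
tool_pos: [0.405, -0.3463, 0.2911]
tcp_rot: [0.002, 0.96, -0.28, -0.0]
force: [0.8, 1.4, 0.1]
opening: 0.702
grasp_force: 0.0
```

Run:
```python
from h import *
t=cams.get_image('top');c=cams.get_image('scene')
a=cv2.resize(t[190:310,190:440],(750,360));b=cv2.resize(c[170:270,350:450],(240,240),interpolation=cv2.INTER_CUBIC)
d=cv2.resize(c[230:340,210:320],(240,240),interpolation=cv2.INTER_CUBIC)
cv2.imwrite('pics/g5.png',np.vstack([a,np.hstack([b,d,np.zeros((240,270,3),np.uint8)])])[:,:,::-1])
print(arm.get_state()['tool_pos'])
```

```text
[ 0.40690943 -0.34215264  0.29116728]
```

View pics/g5.png

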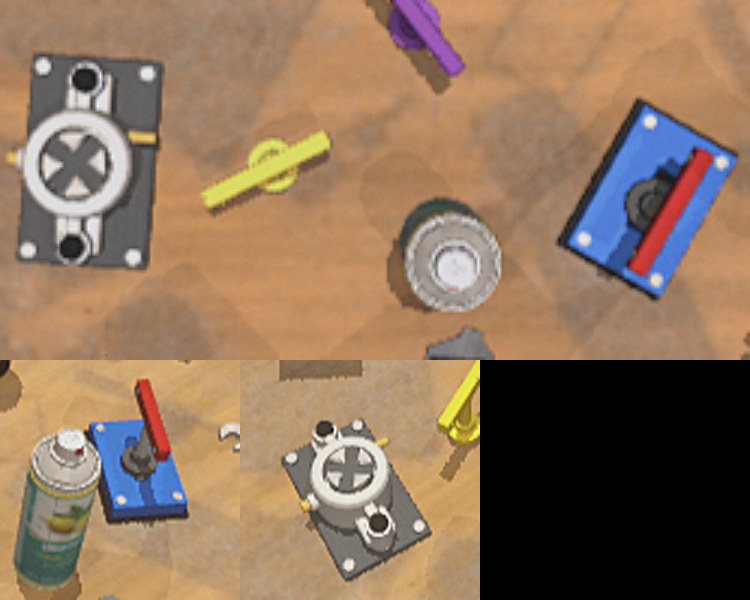

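The top view shows the tool upright with its foot flat in the blue stand, as it was at the start. The can is in place, and the cross has turned about 100° (≈7 mm), which matches the z drop to 0.067. Handing in.

```bash
python3 -c "
from plant import close_job
print(close_job())"
```

```text
the job is handed in; nothing more can be done
None
```

I wound the piston in until it hit its stop, stood the tool back in its blue stand, left the spray can, blue box and travel mug untouched, and handed the job in at about 17 s; no verdict came back.

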